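Turn two riding-high drive cranks until they drop home on their keyed spindles

TASK

Both cranks on the twin bench drive are riding high on their D-shaped spindles: turn each one round by its pin, the way its stop pin leaves free and without lifting it off, until the flats meet and it drops fully home. The spanner left lying on one drive base is in the way, so put it flat in the steel tray. Leave the spare crank and everything else on the bench as they stand.

Things in the scene. Friction and masses are not known exactly. Their poses are not given: they have to be found in the camera images.
- drive_a: fixed round grey-painted base, 220 mm diameter, 30 mm high, with an upright spindle on its axis: a D-shaped collar from 30 to 50 mm above the bench, then plain round, 20 mm diameter, up to 94 mm. Origin on the axis at bench level, z up, x from the axis through the collar's flat; a white line on the base's rim marks x. Any yaw. The spanner starts on this base.
- drive_a_flat (a point): upper edge of the collar's flat, 14 mm from the axis, 50 mm above the bench; the rest of the collar has 20 mm radius. Axes as the drive's. The crank goes home with its arm pointing along the drive's x (to the white line), with about 0.1 rad of play either way, and rests there on the base.
- crank_a_hub (a point): centre of crank a's hub (56 mm diameter, 40 mm high, about 0.45 kg), loose on drive a. x along its one arm, z up. Plain bore above, D socket below with its flat to the arm. Starts riding on the collar, this point 70 mm above the bench, arm over 2 rad from home. Turns easily (about 2 N at the pin); falls by itself when the flats meet: home, this point is 50 mm up.
- crank_a_pin (a point): middle of the upright pin on crank a's arm, 68 mm from the hub axis: 16 mm diameter, 35 mm tall from the arm's top. It reaches from 60 to 95 mm above the bench before the drop, 40 to 75 mm after. The arm is 24 mm wide, 10 mm thick, level with the hub's underside, tip 88 mm from the axis. Axes as the hub's.
- stop_a_top (a point): top of drive a's fixed stop pin: 14 mm diameter, from the base top up to 80 mm above the bench, 68 mm from the spindle axis, 0.85 rad to one side or other of the white line. The arm cannot pass it, so the crank must come round by the other side (where a low plug, 6 mm high, fills the matching hole; the raised arm passes over it).
- drive_b: fixed round grey-painted base, 220 mm diameter, 30 mm high, with an upright spindle on its axis: a D-shaped collar from 30 to 50 mm above the bench, then plain round, 20 mm diameter, up to 94 mm. Origin on the axis at bench level, z up, x from the axis through the collar's flat; a white line on the base's rim marks x. Any yaw.
- drive_b_flat (a point): upper edge of the collar's flat, 14 mm from the axis, 50 mm above the bench; the rest of the collar has 20 mm radius. Axes as the drive's. The crank goes home with its arm pointing along the drive's x (to the white line), with about 0.1 rad of play either way, and rests there on the base.
- crank_b_hub (a point): centre of crank b's hub (56 mm diameter, 40 mm high, about 0.45 kg), loose on drive b. x along its one arm, z up. Plain bore above, D socket below with its flat to the arm. Starts riding on the collar, this point 70 mm above the bench, arm over 2 rad from home. Turns easily (about 2 N at the pin); falls by itself when the flats meet: home, this point is 50 mm up.
- crank_b_pin (a point): middle of the upright pin on crank b's arm, 68 mm from the hub axis: 16 mm diameter, 35 mm tall from the arm's top. It reaches from 60 to 95 mm above the bench before the drop, 40 to 75 mm after. The arm is 24 mm wide, 10 mm thick, level with the hub's underside, tip 88 mm from the axis. Axes as the hub's.
- stop_b_top (a point): top of drive b's fixed stop pin: 14 mm diameter, from the base top up to 80 mm above the bench, 68 mm from the spindle axis, 0.85 rad to one side or other of the white line. The arm cannot pass it, so the crank must come round by the other side (where a low plug, 6 mm high, fills the matching hole; the raised arm passes over it).
- spanner_mid (a point): centre of a loose double open-ended steel spanner, half-way up its 10 mm thickness: 147 mm long, shank 14 mm wide, heads 24 mm wide, 0.12 kg. x along its length, z up. It lies on base a (top 30 mm above the bench) across the white line, about 84 mm from the spindle axis, where crank a's arm must come down.
- tray: fixed open steel tray, 240 mm (its x) by 120 mm (its y), 30 mm high, walls and floor 4 mm; origin at the centre of its underside, on the bench. It stands on the outer side of one drive; a drilled wooden block of the same size stands on the outer side of the other.
- jar: bystander: glass jar with white lid, 48 mm diameter, 85 mm tall, between the drives. Origin at its underside
- can: bystander: plain metal can, 52 mm diameter, 80 mm tall, between the drives. Origin at its underside
- spare: bystander: spare crank standing on the bench beyond the drives, same shape as the other two; not to be used. Origin under its hub, x along its arm (tip 88 mm away); top of its pin 45 mm up
- cup: bystander: white cup, 76 mm diameter, 85 mm tall. Origin at its underside
- bowl: bystander: steel bowl, 110 mm diameter, 50 mm high. Origin at its underside
- bottle: bystander: white bottle, 60 mm diameter, 170 mm tall, at the back. Origin at its underside
- brush: bystander: brush lying on the bench in front of the robot, 180 mm long (along its x). Origin at its underside
Not all that is in view belongs to the job. What is shaped like the drive_a but pink is not meant.

How it is judged:
At the end, for the whole second after the job is handed in: Each hub within 3.5 mm of home height, 5 mm of its drive's axis, upright within 0.08 rad, arm within 0.2 rad of the drive's x axis; spanner's centre in the tray (within 110 mm along, 55 mm across its middle), under 25 mm above its underside, level within 0.17 rad (z of crank_a_hub in the frame of drive_a below 0.0535 m and horizontal distance between crank_a_hub and drive_a below 0.005 m and angle between the x axis of crank_a_hub and the x axis of drive_a, either way round below 0.2 rad and angle between each of crank_a_hub, crank_b_hub's own z axis and vertical below 0.08 rad and z of crank_b_hub in the frame of drive_b below 0.0535 m and horizontal distance between crank_b_hub and drive_b below 0.005 m and angle between the x axis of crank_b_hub and the x axis of drive_b, either way round below 0.2 rad and x of spanner_mid in the frame of tray between -0.11 and 0.11 m and y of spanner_mid in the frame of tray between -0.055 and 0.055 m and z of spanner_mid in the frame of tray below 0.025 m and angle between spanner_mid's own x axis and vertical between 1.4 and 1.74 rad); the robot touches nothing.
It fails at once if a crank is lifted more than 15 mm above its starting height (z of crank_a_hub in the frame of drive_a above 0.085 m or z of crank_b_hub in the frame of drive_b above 0.085 m).
It fails at once if the jar or the can between the drives is moved more than 30 mm or tipped (distance of any of jar, can from where it was at the start of the episode above 0.03 m or angle between any of jar, can's own z axis and vertical above 0.35 rad).
It fails at once if the spare crank is moved more than 30 mm or tipped (distance of spare from where it was at the start of the episode above 0.03 m or angle between spare's own z axis and vertical above 0.35 rad).
It fails at once if the cup, bowl or bottle is moved more than 30 mm or tipped (distance of any of cup, bowl, bottle from where it was at the start of the episode above 0.03 m or angle between any of cup, bowl, bottle's own z axis and vertical above 0.35 rad).
It fails at once if the brush is moved more than 30 mm (distance of brush from where it was at the start of the episode above 0.03 m).
It also fails if it takes over 72 s, if anything falls off the work surface, if the arm or the gripper's body presses on something with over 40 N, if the wrist force passes 120 N, or if a joint passes its speed limit or range.

ROBOT

A 7-joint arm with a two-finger parallel gripper is mounted at the origin on the work surface. World frame = base frame: x ahead of the robot, y to its left, z up, the work surface at z = 0. Lengths are in m, angles in rad, forces in N, time in s.
With the tool pointing down it reaches from about 0.4 to 0.85 m from the base axis. Payload 10.4 kg.
Tool frame: the origin (TCP) lies midway between the tips of the shut fingers; the grasp point (between the pads) lies 19 mm behind it; z points along the fingers, y is the direction in which the jaws open and shut (so a half turn about z gives the same grasp; the last joint's range is limited). The gripper opens to 85 mm and grips with 20 to 120 N. Pads are 22 mm wide; open, the fingers measure 114 mm over their backs; the gripper's body (76 mm by 85 mm) begins 54 mm behind the grasp point. The pads swing forward as they close: fully open they stand 13 mm farther back than shut.
Start: joints at [-1.171, 0.332, -0.065, 1.46, 0.022, 1.35, -0.088], TCP at [0.256, 0.57, 0.231] pointing down, gripper open.
Joint ranges: [-2.6, 2.6], [-0.5, 2.12], [-1.47, 1.34], [0.16, 2.42], [-1.27, 4.41], [0.06, 2.06], [-2.6, 2.6]. Speed limits (rad/s): [2.22, 2.22, 2.79, 2.79, 3.14, 3.14, 3.14].

INTERFACE

Orientations are given as a unit quaternion [x, y, z, w].
In Python, from workcell import manip, camera, camera_info, workorder, nets gives the robot as it stands.
- The arm moves only by the tool apply_moves, never from a script. Its argument "commands" is a list of rows, each a list of 5 numbers: the shift along the tool's x, y, z in m, then the turn about the tool's z in degrees, then the gripper command: -1 is fully open, 1 is shut, values between are in proportion. A call has 1 to 5 rows; each row shifts and turns the pose as measured when the row begins, along the tool's axes as they then stand; what a row does not reach is not made up. A row lasts 1/12 s, in which the tool goes at most 41.7 mm and 7.16 degrees, less where a joint would pass 70% of its speed; a pose out of reach is approached as far as the arm can. A call is refused whole if a number of a shift passes 0.0417 or a number of a turn 7.16, either way. A call with a gripper value outside its range is refused whole. The fingers move at their own pace and stop on an object; "squeeze" is the grip in N (left out, the last holds). Time passes only in rows, so rows that do not move let the fingers close. It gives the time, the measured TCP pose, the force and the opening at its end, in the units of the state.
- manip.get_obs(): the state, without advancing time (a new reading comes with each control period).
- camera(name): name is "side" or "top" or "wrist"; returns (picture, depth): 400x640x3 uint8, red, green, blue; 400x640 float32, m along the optical axis (not along the pixel's ray), 0 where there is no reading.
- camera_info(name): a dict with "camera_matrix" (3x3 intrinsics, pixels), "k1" (the pictures are not rectified: a ray, as slopes to the right and down, at radius r is drawn at 1 + k1 r^2 times it, then the intrinsics apply), "xyz" and "rotation" of the camera in the world; the wrist camera has in their place "T_tool_cam" (4x4, takes a point from camera to tool coordinates, whose origin is the TCP and whose axes are the flange's). Camera axes: x right, y down, z forward; pixel columns grow to the right and rows downward; lengths in m; the calibration is good to about 2 mm. A picture is of the moment at which its call begins: read the wrist's pose just before it. camera_info takes no time and is no camera call.
- workorder.hand_in(): hands the job in, once; it reports no verdict.
Trained networks look in the newest picture that a camera, given by its name, has taken for a name from the list of things; names that differ only in an ending like _2 or _b are one class to them, and where a whole thing is asked for, a point or a joint stands for the part that bears it (a point fixed in the world has none). Each returns a list of dicts, best first, with "conf" (0 to 1); they miss things now and then, are a little off and sometimes report something else, mostly with a low value. They report only what shows in the picture. A call takes as long as a camera call. They do not tell look-alikes from the thing itself.
- nets.look_for(camera, thing): "rect" ([left, top, width, height] in pixels, round what is visible of it).
- nets.place_of(camera, thing): "xy" ([column, row] in pixels: a listed point, or the origin of a listed thing).
The state is a dict: "clock": time; "joint_pos": joint angles; "joint_velocities": joint speeds; "tau": joint torques, N m; "position": TCP position; "ee_rot": TCP orientation; "ft_force": force on the tool from outside, world axes, zero at the start; "torque": the same for the moment, N m; "grip_width": opening from 0.0 (shut) to 1.0 (fully open).
Only numpy, scipy, OpenCV 4.12 (cv2) and the standard library are available. Lean on these libraries where they do the work, as an engineer would, in place of code of your own. Each camera call takes 0.05 s, during which the arm holds its last target. There are 200 camera calls.

## Working session

There is one attempt and no reset: what is moved stays moved. The work goes in short steps, Python scripts to look and compute and a tool call to move; the robot and the scene stay as the last step left them, time stands still between calls to the robot, and variables do not carry over. Pictures are saved under pics/ and viewed, about 8 in all and at most 12, crops included, and the job is handed in when it is done.

Besides the shell and the picture viewer there is one more tool, called after "Call:" by a JSON object that holds its "api" and its "payload". apply_moves: Moves the arm, as the interface text tells. Its arguments: {"type":"object","properties":{"commands":{"type":"array","items":{"type":"array","items":{"type":"number"}}},"squeeze":{"type":"number"}},"required":["commands"]}

```bash
mkdir -p pics; cat > h.py <<'E'
import numpy as np, cv2
from scipy.spatial.transform import Rotation as R
from workcell import manip, camera, camera_info, workorder, nets
def shot(name, save=None):
    o=manip.get_obs(); im,d=camera(name)
    if save: cv2.imwrite('pics/'+save, im[:,:,::-1])
    return im,d,pose(name,o)
def pose(name,o=None):
    c=camera_info(name); K=np.array(c['camera_matrix']); k1=c['k1']
    if name=='wrist':
        o=o or manip.get_obs(); T=np.eye(4); T[:3,:3]=R.from_quat(o['ee_rot']).as_matrix(); T[:3,3]=o['position']
        T=T@np.array(c['T_tool_cam']); return K,k1,T[:3,:3],T[:3,3]
    r=np.array(c['rotation']); 
    if r.shape!=(3,3): r=R.from_quat(r).as_matrix()
    return K,k1,r,np.array(c['xyz'])
def ray(p,uv):
    K,k1,Rm,t=p
    q=cv2.undistortPoints(np.array([[uv]],float),K,np.array([k1,0,0,0.]))[0,0]
    return Rm@np.array([q[0],q[1],1])
def atz(p,uv,z):
    r=ray(p,uv); return p[3]+r*(z-p[3][2])/r[2]
def proj(p,X):
    K,k1,Rm,t=p
    return cv2.projectPoints(np.array(X,float).reshape(-1,1,3),cv2.Rodrigues(Rm.T)[0],-Rm.T@t,K,np.array([k1,0,0,0.]))[0][:,0]
def cloud(p,d):
    K,k1,Rm,t=p
    v,u=np.mgrid[0:400,0:640]; uv=np.stack([u,v],-1).reshape(-1,1,2).astype(float)
    q=cv2.undistortPoints(uv,K,np.array([k1,0,0,0.]))[:,0]
    P=np.c_[q,np.ones(len(q))]*d.reshape(-1,1)
    return (P@Rm.T+t).reshape(400,640,3)
def st():
    o=manip.get_obs(); print(round(o['clock'],2),np.round(o['position'],4),'rpy',np.round(R.from_quat(o['ee_rot']).as_matrix(),3).tolist(),'F',np.round(o['ft_force'],1),'g',round(o['grip_width'],3),'q',np.round(o['joint_pos'],2))
E
python3 - <<'E'
from h import *
st()
im,d,p=shot('top','top.png'); print(p)
C=cloud(p,d); np.savez('top.npz',im=im,d=d)
for n,z in [('drive_a',0),('drive_a_flat',.05),('crank_a_hub',.07),('crank_a_pin',.0775),('stop_a_top',.08),('spanner_mid',.035),('tray',0),('jar',0),('can',0),('spare',0),('cup',0),('bowl',0),('bottle',0),('brush',0)]:
    for r in nets.place_of('top',n)[:4]:
        print(n,round(r['conf'],2),np.round(r['xy']),np.round(atz(p,r['xy'],z),4)[:2])
im,d,p=shot('side','side.png')
E
```

```text
0.0 [0.2563 0.5696 0.2305] rpy [[-0.912, 0.41, -0.001], [0.41, 0.912, -0.001], [-0.0, -0.001, -1.0]] F [-0.2  0.4  0.3] g 1.0 q [-1.17  0.33 -0.06  1.46  0.02  1.35 -0.09]
(array([[413.97963157,   0.        , 315.23446027],
       [  0.        , 413.97963157, 197.27602707],
       [  0.        ,   0.        ,   1.        ]]), -0.056564339928609576, array([[-0.02018888, -0.98661174,  0.16183228],
       [-0.99979221,  0.01946609, -0.00605083],
       [ 0.00281958, -0.16192081, -0.98679973]]), array([ 0.35081202, -0.11436322,  1.44026758]))
drive_a 0.71 [337. 211.] [ 0.5356 -0.1996]
drive_a 0.71 [234. 219.] [0.5156 0.1628]
drive_a 0.71 [468. 240.] [ 0.4239 -0.6542]
drive_a 0.65 [246. 155.] [0.7446 0.1212]
drive_a_flat 0.87 [478. 232.] [ 0.4472 -0.6727]
drive_a_flat 0.62 [341. 202.] [ 0.5619 -0.2091]
crank_a_hub 0.84 [334. 206.] [ 0.545  -0.1866]
crank_a_pin 0.92 [327. 221.] [ 0.4931 -0.1603]
stop_a_top 0.65 [230. 234.] [0.4586 0.1584]
stop_a_top 0.39 [332. 188.] [ 0.6052 -0.1807]
spanner_mid 0.74 [346. 187.] [ 0.6141 -0.2296]
spanner_mid 0.72 [406. 221.] [ 0.4943 -0.4317]
spanner_mid 0.28 [340. 204.] [ 0.558  -0.2062]
tray 0.64 [402. 220.] [ 0.5003 -0.4271]
tray 0.64 [329. 222.] [ 0.4993 -0.1685]
jar 0.43 [280. 222.] [0.5013 0.0034]
jar 0.15 [230. 213.] [0.537  0.1785]
can 0.76 [280. 189.] [0.6191 0.0012]
spare 0.79 [269. 167.] [0.6998 0.0393]
cup 0.58 [341. 151.] [ 0.7553 -0.2182]
bowl 0.78 [217. 157.] [0.7391 0.2261]
bottle 0.86 [247. 158.] [0.7335 0.1197]
bottle 0.17 [216. 158.] [0.737  0.2307]
brush 0.67 [284. 261.] [ 0.3665 -0.0098]
brush 0.57 [338. 152.] [ 0.7487 -0.2101]
```

View pics/top.png

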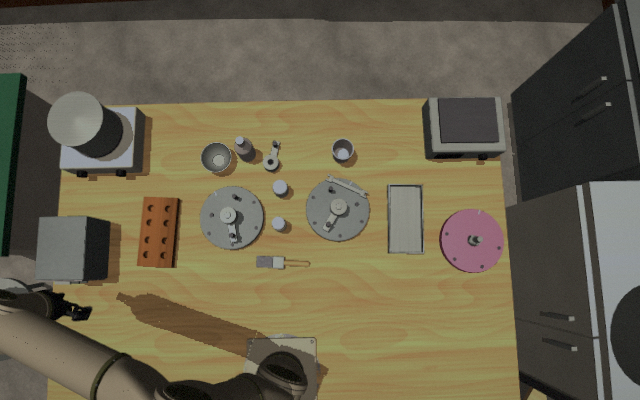

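View pics/side.png

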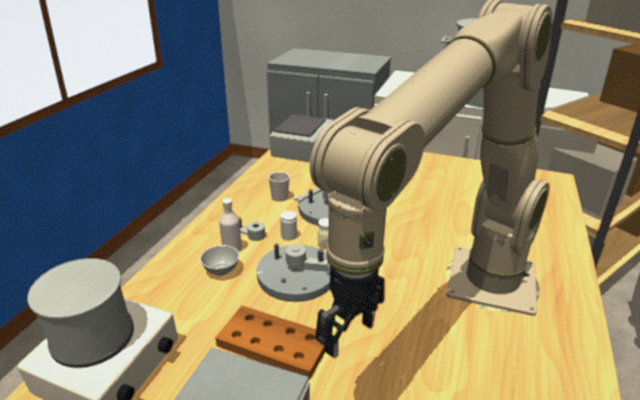

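The top view shows drive a with the spanner at (338,209), drive b at (232,217), the tray at (405,218) and the pink decoy at (472,240). I'll zoom in on both drives.

```bash
python3 - <<'E'
from h import *
z=np.load('top.npz'); im=z['im']
c=cv2.resize(im[140:260,190:390],None,fx=4,fy=4,interpolation=cv2.INTER_CUBIC); cv2.imwrite('pics/crop.png',c[:,:,::-1])
print(camera_info('wrist')['T_tool_cam'],camera_info('wrist')['camera_matrix'])
E
```

```text
[[-5.87633153e-04 -9.46210815e-01 -3.23550225e-01  8.37732026e-02]
 [ 9.99999661e-01 -7.42366225e-04  3.54819708e-04  1.21317794e-04]
 [-5.75927004e-04 -3.23549907e-01  9.46210931e-01 -1.42218052e-01]
 [ 0.00000000e+00  0.00000000e+00  0.00000000e+00  1.00000000e+00]] [[296.14466893   0.         320.40505787]
 [  0.         296.14466893 200.66211457]
 [  0.           0.           1.        ]]
```

View pics/crop.png

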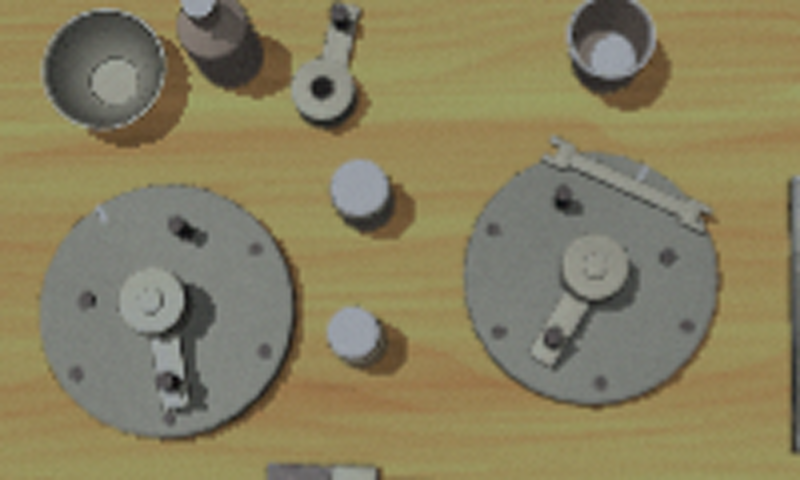

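```bash
cat > m.py <<'E'
from h import *
p=pose('top'); f=lambda x,y,z: atz(p,(190+x/4,140+y/4),z)[:2]
def rep(n,hub,pin,stop,line):
    h=f(*hub,.09);P=f(*pin,.095);s=f(*stop,.08);l=f(*line,.03)
    a=lambda v:round(float(np.degrees(np.arctan2(v[1]-h[1],v[0]-h[0]))),1)
    print(n,'axis',h.round(4),'pin',P.round(4),np.linalg.norm(P-h).round(3),a(P),'stop',np.linalg.norm(s-h).round(3),a(s),'line',np.linalg.norm(l-h).round(3),a(l))
rep('a',(597,266),(553,337),(562,196),(643,172))
rep('b',(152,299),(172,380),(178,224),(102,215))
print('spanner',f(560,153,.04),f(706,215,.04))
E
python3 - <<'E'
import m
from h import *
z=np.load('top.npz'); p=m.p; C=cloud(p,z['d'])
m1=(C[...,2]>.015)&(C[...,2]<.036)&(C[...,1]<-.3)&(C[...,1]>-.55)&(C[...,0]>.3)
q=cv2.minAreaRect(C[m1][:,:2].astype(np.float32)); print('tray',q)
E
```

```text
a axis [ 0.5399 -0.2011] pin [ 0.4815 -0.1632] 0.07 147.0 stop 0.067 23.8 line 0.101 -27.2
b axis [0.5197 0.1654] pin [0.4524 0.1472] 0.07 -164.9 stop 0.067 -16.5 line 0.1 34.9
spanner [ 0.64604149 -0.17529592] [ 0.58925382 -0.29934908]
tray ((0.6477158069610596, -0.42373478412628174), (0.530127763748169, 0.24889440834522247), 0.4226120412349701)
```

Call:
{"api": "apply_moves", "payload": {"commands": [[-0.034,-0.0218,0,0,-1],[-0.034,-0.0218,0,0,-1],[-0.034,-0.0218,0,0,-1],[-0.034,-0.0218,0,0,-1],[-0.034,-0.0218,0,0,-1]], "squeeze": 30}}

```text
clock: 1.22
position: [0.3623, 0.4034, 0.2293]
ee_rot: [0.201, 0.98, 0.001, -0.002]
ft_force: [1.2, 0.3, 0.0]
grip_width: 1.0
```

Call:
{"api": "apply_moves", "payload": {"commands": [[-0.034,-0.0218,0,0,-1],[-0.034,-0.0218,0,0,-1],[-0.034,-0.0218,0,0,-1],[-0.034,-0.0218,0,0,-1],[-0.034,-0.0218,0,0,-1]]}}

```text
clock: 1.63
position: [0.4779, 0.2295, 0.2297]
ee_rot: [0.201, 0.98, 0.003, -0.002]
ft_force: [0.9, 0.7, -0.6]
grip_width: 0.998
```

Call:
{"api": "apply_moves", "payload": {"commands": [[0,0,0,-6.5,-0.3],[0,0,0,-6.5,-0.3],[0,0,0,-6.5,-0.3],[0,0,0,-6.5,-0.3],[0,0,0,-6.5,-0.3]]}}

```text
clock: 2.05
position: [0.4847, 0.2165, 0.2307]
ee_rot: [-0.082, 0.997, 0.002, 0.001]
ft_force: [0.0, 0.2, 0.2]
grip_width: 0.651
```

```bash
python3 - <<'E'
from h import *
st()
im,d,p=shot('wrist','w1.png')
for n,z in [('drive_b_flat',.05),('crank_b_hub',.07),('crank_b_pin',.0775),('stop_b_top',.08)]:
    for r in nets.place_of('wrist',n)[:3]:
        print(n,round(r['conf'],2),np.round(r['xy']),np.round(atz(p,r['xy'],z),4)[:2])
E
```

```text
2.05 [0.4847 0.2165 0.2307] rpy [[-0.987, -0.163, 0.002], [-0.163, 0.987, 0.004], [-0.002, 0.003, -1.0]] F [0.  0.2 0.2] g 0.651 q [-0.67  0.12  0.18  1.72 -0.02  1.3   1.25]
drive_b_flat 0.65 [268. 208.] [0.5305 0.1634]
drive_b_flat 0.56 [276. 213.] [0.5348 0.1728]
crank_b_hub 0.94 [267. 208.] [0.5229 0.1649]
crank_b_hub 0.67 [262. 146.] [0.4567 0.1524]
crank_b_pin 0.79 [264. 149.] [0.4572 0.1558]
stop_b_top 0.61 [249. 263.] [0.588  0.1529]
```

View pics/w1.png

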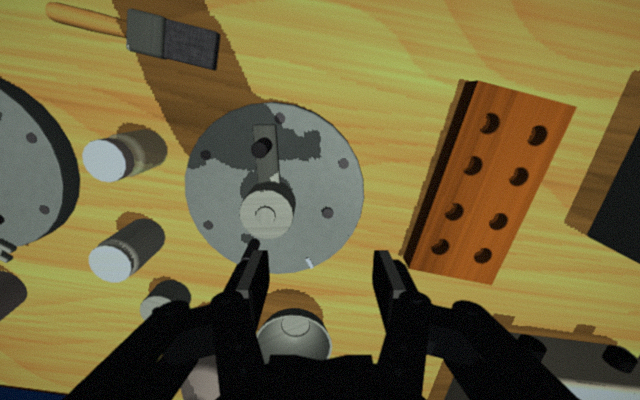

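```bash
cat >> h.py <<'E'
def axisfit(C,guess):
    """centre of the base disc (top z=.03) from cloud points, and of the hub top"""
    r=np.hypot(C[...,0]-guess[0],C[...,1]-guess[1])
    m=(abs(C[...,2]-.03)<.006)&(r<.14)
    q=cv2.minEnclosingCircle(C[m][:,:2].astype(np.float32)); print('base',np.round(q[0],4),round(q[1],4),np.median(C[m][:,2]).round(4))
    for z in (.09,.07):
        m=(abs(C[...,2]-z)<.006)&(r<.06)
        if m.sum()>20: print('hub z',z,m.sum(),np.round(C[m].mean(0),4))
def pol(h,P): v=np.array(P)[:2]-np.array(h)[:2]; return round(float(np.hypot(*v)),4),round(float(np.degrees(np.arctan2(v[1],v[0]))),1)
E
python3 - <<'E'
from h import *
im,d,p=shot('wrist'); C=cloud(p,d)
axisfit(C,(.522,.165))
h=atz(p,(265,215),.094)
print('hub',h)
for n,uv,z in [('pin',(261,147),.095),('stop',(252,243),.08),('line',(309,263),.03)]:
    X=atz(p,uv,z); print(n,X.round(4),pol(h,X))
r=np.hypot(C[...,0]-.522,C[...,1]-.165); m=(C[...,2]>.084)&(r>.045)&(r<.1)&(C[...,0]<.5); print('pin pts',m.sum(),C[m].mean(0),C[m][:,2].max())
E
```

```text
base [0.5219 0.1664] 0.11 0.0295
hub z 0.09 2147 [0.5204 0.1668 0.0897]
hub z 0.07 158 [0.4998 0.1728 0.0701]
hub [0.51985608 0.1666453  0.094     ]
pin [0.4519 0.1567 0.095 ] (0.0687, -171.7)
stop [0.561  0.1537 0.08  ] (0.0431, -17.4)
line [0.6062 0.2218 0.03  ] (0.1025, 32.6)
pin pts 16134 [0.47085955 0.21384038 0.29736218] 0.32516265097482133
```

Call:
{"api": "apply_moves", "payload": {"commands": [[0.021,-0.027,0.03,1,-0.3],[0.021,-0.027,0.03,0,-0.3],[0,0,0.03,0,-0.3],[0,0,0.02,0,-0.3],[0,0,0,0,-0.3]]}}

```text
clock: 2.77
position: [0.4519, 0.1599, 0.1209]
ee_rot: [-0.063, 0.998, 0.003, 0.003]
ft_force: [-0.9, 0.4, -0.9]
grip_width: 0.652
```

```bash
python3 - <<'E'
from h import *
st()
E
```

```text
2.77 [0.4519 0.1599 0.1209] rpy [[-0.992, -0.126, 0.006], [-0.126, 0.992, 0.007], [-0.007, 0.006, -1.0]] F [-0.9  0.4 -0.9] g 0.652 q [-0.62  0.1   0.2   1.99 -0.03  1.05  1.29]
```

Call:
{"api": "apply_moves", "payload": {"commands": [[0,-0.0035,0.025,-1,-0.3],[0,0,0.02,0,-0.3],[0,0,0.01,0,-0.3],[0,0,0,0,0.35],[0,0,0,0,0.35]]}}

```text
clock: 3.18
position: [0.455, 0.159, 0.0682]
ee_rot: [-0.069, 0.998, 0.004, 0.005]
ft_force: [0.4, -0.2, 0.1]
grip_width: 0.38
```

Call:
{"api": "apply_moves", "payload": {"commands": [[0,0,0,0,0.4],[0,0,0,0,0.4]]}}

```text
clock: 3.35
position: [0.4562, 0.1599, 0.0705]
ee_rot: [-0.069, 0.998, 0.005, 0.006]
ft_force: [-0.6, 0.3, 0.0]
grip_width: 0.3
```

```bash
python3 - <<'E'
from h import *
st(); shot('wrist','w2.png')
E
```

```text
3.35 [0.4562 0.1599 0.0705] rpy [[-0.99, -0.138, 0.012], [-0.138, 0.99, 0.01], [-0.013, 0.008, -1.0]] F [-0.6  0.3  0. ] g 0.3 q [-0.61  0.17  0.2   2.03 -0.05  0.93  1.32]
```

View pics/w2.png

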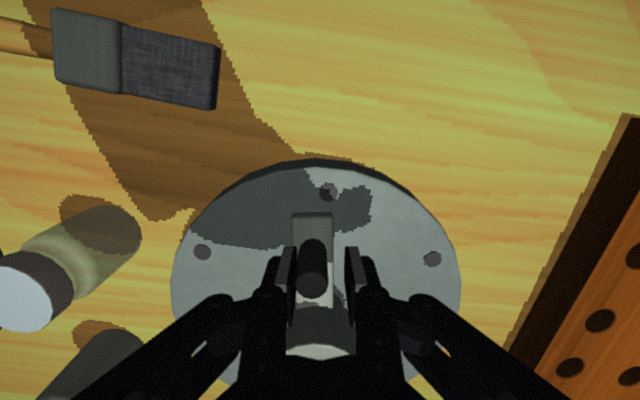

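Call:
{"api": "apply_moves", "payload": {"commands": [[0.003,0.007,0.003,6,0.4],[0,0.007,0.001,6,0.4],[0,0.007,0,6,0.4],[0,0.007,0,6,0.4],[0,0.007,0,6,0.4]]}}

```text
clock: 3.82
position: [0.4586, 0.1946, 0.0715]
ee_rot: [0.202, 0.979, 0.008, 0.007]
ft_force: [-0.5, -1.3, 0.3]
grip_width: 0.303
```

```bash
cat >> h.py <<'E'
AX={'b':np.array([.5205,.1665])}
def chk(k):
    st(); o=manip.get_obs(); M=R.from_quat(o['ee_rot']).as_matrix()
    print('polar',pol(AX[k],o['position']),'phi_y',np.degrees(np.arctan2(M[1,1],M[0,1])).round(1))
E
python3 - <<'E'
from h import *
chk('b')
E
```

```text
3.82 [0.4586 0.1946 0.0715] rpy [[-0.918, 0.396, 0.018], [0.396, 0.918, 0.013], [-0.011, 0.019, -1.0]] F [-0.5 -1.3  0.3] g 0.303 q [-0.7   0.2   0.23  2.   -0.06  0.93  0.72]
polar (0.068, 155.6) phi_y 66.7
```

Call:
{"api": "apply_moves", "payload": {"commands": [[0,0.007,0.004,6,0.4],[0,0.007,0.003,6,0.4],[0,0.007,0.002,6,0.4],[0,0.007,0.001,6,0.4],[0,0.007,0.001,6,0.4]]}}

```text
clock: 4.23
position: [0.4814, 0.2258, 0.0656]
ee_rot: [0.461, 0.887, 0.012, 0.006]
ft_force: [-0.6, -1.0, 0.2]
grip_width: 0.301
```

Call:
{"api": "apply_moves", "payload": {"commands": [[0,0.007,0.002,6,0.4],[0,0.007,0.001,6,0.4],[0,0.007,0.001,6,0.4],[0,0.007,0.001,6,0.4],[0,0.007,0.001,6,0.4]]}}

```text
clock: 4.65
position: [0.5157, 0.242, 0.0644]
ee_rot: [0.684, 0.729, 0.016, 0.003]
ft_force: [-1.1, -0.5, 0.7]
grip_width: 0.302
```

```bash
python3 - <<'E'
from h import *
chk('b')
E
```

```text
4.65 [0.5157 0.242  0.0644] rpy [[-0.064, 0.998, 0.025], [0.998, 0.063, 0.019], [0.018, 0.027, -0.999]] F [-1.1 -0.5  0.7] g 0.302 q [-0.83  0.36  0.38  1.84 -0.17  0.95 -0.32]
polar (0.0756, 93.6) phi_y 3.6
```

Call:
{"api": "apply_moves", "payload": {"commands": [[-0.004,0.007,0.001,6,0.4],[-0.004,0.007,0.001,6,0.4],[-0.002,0.007,0.001,6,0.4],[-0.001,0.007,0.001,6,0.4],[-0.001,0.007,0.001,6,0.4]]}}

```text
clock: 5.07
position: [0.5515, 0.229, 0.0639]
ee_rot: [0.856, 0.517, 0.019, -0.003]
ft_force: [-0.3, 0.1, -0.6]
grip_width: 0.298
```

```bash
python3 - <<'E'
from h import *
chk('b')
E
```

```text
5.07 [0.5515 0.229  0.0639] rpy [[0.464, 0.885, 0.028], [0.885, -0.465, 0.025], [0.035, 0.013, -0.999]] F [-0.3  0.1 -0.6] g 0.298 q [-0.86  0.42  0.48  1.77 -0.25  0.97 -0.76]
polar (0.0697, 63.6) phi_y -27.7
```

Call:
{"api": "apply_moves", "payload": {"commands": [[-0.002,0.007,0.001,6,0.4],[-0.001,0.007,0.001,6,0.4],[-0.001,0.005,0.001,4,0.4],[-0.001,0.0036,0.001,3,0.4],[-0.001,0.0036,0,3,0.4]]}}

```text
clock: 5.48
position: [0.5716, 0.2111, 0.0636]
ee_rot: [0.942, 0.334, 0.02, -0.009]
ft_force: [-0.4, 0.1, 0.5]
grip_width: 0.305
```

Call:
{"api": "apply_moves", "payload": {"commands": [[-0.001,0.0036,0,3,0.4],[-0.0005,0.0036,0,3,0.4],[0,0,0,0,0.4]]}}

```text
clock: 5.73
position: [0.576, 0.2049, 0.0658]
ee_rot: [0.96, 0.28, 0.021, -0.011]
ft_force: [0.8, 0.5, 0.2]
grip_width: 0.295
```

```bash
python3 - <<'E'
from h import *
chk('b')
im,d,p=shot('wrist'); C=cloud(p,d); axisfit(C,AX['b'])
im,d,p=shot('top'); C=cloud(p,d); axisfit(C,AX['b'])
E
```

```text
5.73 [0.576  0.2049 0.0658] rpy [[0.842, 0.538, 0.033], [0.538, -0.843, 0.032], [0.045, -0.009, -0.999]] F [0.8 0.5 0.2] g 0.295 q [-0.88  0.47  0.59  1.74 -0.33  0.98 -1.17]
polar (0.0675, 34.7) phi_y -57.4
base [0.5224 0.1665] 0.11 0.0295
hub z 0.09 29 [0.5682 0.1975 0.0907]
hub z 0.07 2350 [0.5356 0.1783 0.0692]
base [0.5186 0.1674] 0.1104 0.0302
hub z 0.09 28 [0.5221 0.1682 0.0914]
hub z 0.07 180 [0.5199 0.1665 0.0703]
```

Call:
{"api": "apply_moves", "payload": {"commands": [[0,0,-0.02,0,0.1],[0,0,-0.04,0,0],[0,0,-0.04,0,0],[0,0,-0.04,0,0],[0,0,-0.04,0,0]]}}

```text
clock: 6.25
position: [0.5642, 0.2001, 0.2437]
ee_rot: [0.957, 0.288, 0.013, -0.009]
ft_force: [1.3, 0.5, 0.1]
grip_width: 0.501
```

Call:
{"api": "apply_moves", "payload": {"commands": [[-0.0187,0.0345,-0.01,0,0],[-0.0187,0.0345,0,0,0],[-0.0187,0.0345,0,0,0],[-0.0187,0.0345,0,0,0],[-0.0187,0.0345,0,0,0]]}}

```text
clock: 6.67
position: [0.587, 0.0126, 0.2623]
ee_rot: [0.952, 0.304, 0.023, -0.012]
ft_force: [1.5, 0.5, 0.2]
grip_width: 0.5
```

Call:
{"api": "apply_moves", "payload": {"commands": [[-0.0187,0.0345,0,0,0],[-0.0187,0.0345,0,0,0],[-0.0187,0.0345,0,0,0],[-0.0187,0.0345,0,0,0],[-0.0187,0.0345,0,0,0]]}}

```text
clock: 7.08
position: [0.612, -0.1889, 0.2586]
ee_rot: [0.95, 0.311, 0.026, -0.013]
ft_force: [0.9, 0.2, 1.2]
grip_width: 0.5
```

Call:
{"api": "apply_moves", "payload": {"commands": [[0,0,0,-6.2,0],[0,0,0,-6.2,0],[0,0,0,-6.2,0],[0,0,0,-6.2,0],[0,0,0,-6.2,0]]}}

```text
clock: 7.5
position: [0.6092, -0.2027, 0.2587]
ee_rot: [0.829, 0.559, 0.027, -0.003]
ft_force: [-0.4, -0.4, -1.3]
grip_width: 0.504
```

```bash
python3 - <<'E'
from h import *
chk('b')
im,d,p=shot('wrist','w3.png'); C=cloud(p,d); axisfit(C,(.54,-.201)); np.save('w3.npy',C)
for n,z in [('crank_a_hub',.07),('crank_a_pin',.0775),('stop_a_top',.08),('spanner_mid',.035),('tray',0)]:
    for r in nets.place_of('wrist',n)[:3]:
        print(n,round(r['conf'],2),np.round(r['xy']),np.round(atz(p,r['xy'],z),4)[:2])
E
```

```text
7.5 [ 0.6092 -0.2027  0.2587] rpy [[0.375, 0.926, 0.041], [0.926, -0.376, 0.034], [0.047, 0.025, -0.999]] F [-0.4 -0.4 -1.3] g 0.504 q [-0.25  0.39  0.71  1.43 -0.31  1.39  0.08]
polar (0.3797, -76.5) phi_y -22.1
base [ 0.5498 -0.1979] 0.1155 0.0295
hub z 0.09 1928 [ 0.5443 -0.1974  0.0897]
hub z 0.07 128 [ 0.55   -0.181   0.0702]
crank_a_hub 0.61 [265. 204.] [ 0.5441 -0.2015]
crank_a_hub 0.24 [314. 327.] [ 0.5306 -0.3836]
crank_a_pin 0.69 [203. 191.] [ 0.488  -0.1601]
stop_a_top 0.64 [306. 162.] [ 0.6087 -0.1739]
spanner_mid 0.76 [333. 193.] [ 0.6215 -0.229 ]
tray 0.79 [315. 327.] [ 0.5102 -0.437 ]
```

View pics/w3.png

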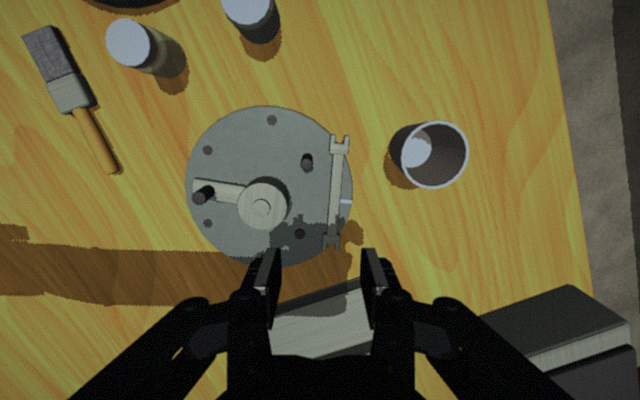

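```bash
python3 - <<'E'
from h import *
p=pose('wrist')
a=atz(p,(339,138),.04);b=atz(p,(332,246),.04); print('spanner',a,b,(a+b)/2,np.linalg.norm(a-b),pol(b,a)); print('shank mid',atz(p,(336.5,193),.04))
h=atz(p,(262,207),.094); print('hub',h)
for n,uv,z in [('pin',(202,194),.095),('stop',(306,159),.08),('line',(345,201),.03)]:
    X=atz(p,uv,z); print(n,X.round(4),pol(h,X))
E
```

```text
spanner [ 0.6539241  -0.16652726  0.04      ] [ 0.59270429 -0.29516365  0.04      ] [ 0.62331419 -0.23084546  0.04      ] 0.1424611773366661 (0.1425, 64.5)
shank mid [ 0.62557663 -0.22922889  0.04      ]
hub [ 0.54601973 -0.19728664  0.094     ]
pin [ 0.4936 -0.1587  0.095 ] (0.0651, 143.7)
stop [ 0.6101 -0.1695  0.08  ] (0.0699, 23.4)
line [ 0.6316 -0.2465  0.03  ] (0.0987, -29.9)
```

Call:
{"api": "apply_moves", "payload": {"commands": [[-0.011,0.006,0.038,3,0],[-0.011,0.006,0.038,0,0],[-0.011,0.006,0.038,0,0],[0,0,0.036,0,0],[0,0,0,0,0]]}}

```text
clock: 8.22
position: [0.6219, -0.2341, 0.1058]
ee_rot: [0.848, 0.529, 0.03, -0.001]
ft_force: [-1.6, 1.5, -1.4]
grip_width: 0.499
```

```bash
python3 - <<'E'
from h import *
st()
im,d,p=shot('wrist','w4.png'); C=cloud(p,d); axisfit(C,(.543,-.199))
r=np.hypot(C[...,0]-.62,C[...,1]+.235); m=(abs(C[...,2]-.04)<.004)&(r<.09)
P=C[m][:,:2]; q=cv2.minAreaRect(P.astype(np.float32)); print(m.sum(),P.mean(0),q)
r=nets.place_of('wrist','spanner_mid')[:2]; print([(x['conf'],x['xy'],atz(p,x['xy'],.035)) for x in r])
E
```

```text
8.22 [ 0.6219 -0.2341  0.1058] rpy [[0.439, 0.897, 0.049], [0.897, -0.44, 0.034], [0.052, 0.029, -0.998]] F [-1.6  1.5 -1.4] g 0.499 q [-0.17  0.56  0.66  1.56 -0.43  1.13  0.14]
base [ 0.5496 -0.198 ] 0.1157 0.0296
hub z 0.09 6614 [ 0.5447 -0.1969  0.0897]
hub z 0.07 702 [ 0.555  -0.1873  0.0702]
4070 [ 0.62645617 -0.22463435] ((0.6217941641807556, -0.22419697046279907), (0.15214383602142334, 0.10815379023551941), 34.276390075683594)
[(0.69, [316.6, 212.4], array([ 0.62292478, -0.22919185,  0.035     ]))]
```

View pics/w4.png

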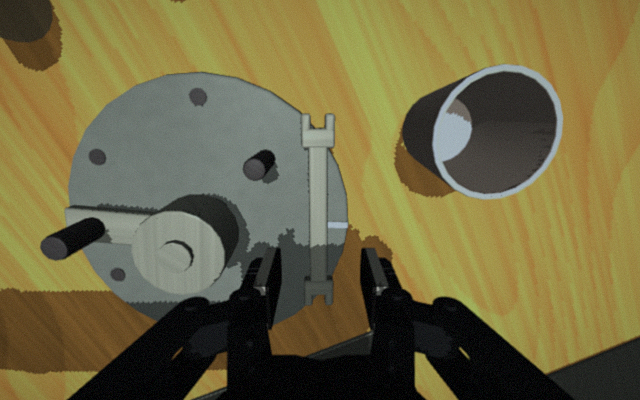

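```bash
python3 - <<'E'
from h import *
p=pose('wrist'); o=manip.get_obs(); M=R.from_quat(o['ee_rot']).as_matrix()
a=atz(p,(318,114),.04);b=atz(p,(319,304),.04); c=(a+b)/2; c[2]=.034
print(c,np.linalg.norm(a-b),pol(b,a),'tool shift',M.T@(c-o['position']))
c=camera_info('wrist')
E
```

```text
[ 0.62505577 -0.23672559  0.034     ] 0.1560876001887527 (0.1561, 64.0) tool shift [-0.00436607 -0.00210511  0.0787403 ]
```

Call:
{"api": "apply_moves", "payload": {"commands": [[-0.003,-0.002,0.025,-0.5,0],[-0.001,0,0.022,0,0],[0,0,0.017,0,0],[0,0,0.006,0,0],[0,0,0.002,0,0]]}}

```text
clock: 8.73
position: [0.6345, -0.2387, 0.0562]
ee_rot: [0.845, 0.533, 0.039, 0.01]
ft_force: [-0.2, -0.1, 0.4]
grip_width: 0.505
```

```bash
python3 - <<'E'
from h import *
st()
E
```

```text
8.73 [ 0.6345 -0.2387  0.0562] rpy [[0.429, 0.9, 0.077], [0.901, -0.432, 0.025], [0.056, 0.059, -0.997]] F [-0.2 -0.1  0.4] g 0.505 q [-0.14  0.62  0.63  1.58 -0.47  1.02  0.19]
```

Call:
{"api": "apply_moves", "payload": {"commands": [[-0.004,-0.012,0,0,0],[0,0,0,0,0]]}}

```text
clock: 8.9
position: [0.6242, -0.2376, 0.0597]
ee_rot: [0.845, 0.533, 0.041, 0.012]
ft_force: [0.4, -0.8, -0.4]
grip_width: 0.502
```

```bash
python3 - <<'E'
from h import *
st()
im,d,p=shot('wrist','w5.png')
E
```

```text
8.9 [ 0.6242 -0.2376  0.0597] rpy [[0.429, 0.9, 0.082], [0.902, -0.432, 0.024], [0.057, 0.064, -0.996]] F [ 0.4 -0.8 -0.4] g 0.502 q [-0.15  0.59  0.64  1.62 -0.47  1.01  0.19]
```

View pics/w5.png

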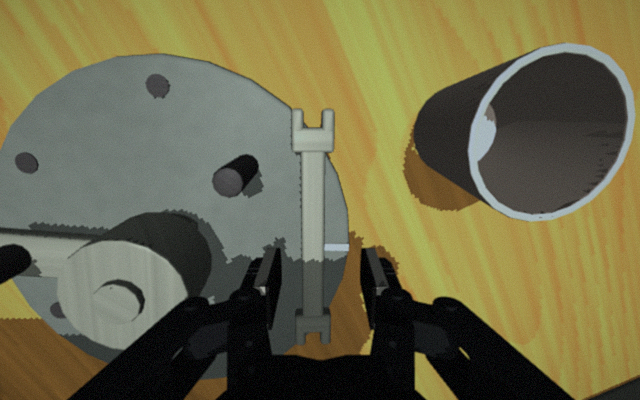

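```bash
python3 - <<'E'
from h import *
p=pose('wrist'); o=manip.get_obs(); M=R.from_quat(o['ee_rot']).as_matrix()
a=atz(p,(314,110),.04);b=atz(p,(313,345),.04); c=(a+b)/2; c[2]=.034
print(c,np.linalg.norm(a-b),pol(b,a),'tool shift',M.T@(c-o['position']), proj(p,o['position']), proj(p,[c]))
E
```

```text
[ 0.62426542 -0.23301765  0.034     ] 0.15274259304824417 (0.1527, 63.8) tool shift [ 0.00168116 -0.00506192  0.02638312] [[321.16280679 261.26597071]] [[313.01659018 237.22723743]]
```

Call:
{"api": "apply_moves", "payload": {"commands": [[0.001,-0.005,0.012,0,0],[0.001,-0.003,0.012,0,0],[0,-0.002,0.008,0,0]]}}

```text
clock: 9.2
position: [0.6251, -0.231, 0.032]
ee_rot: [0.845, 0.533, 0.046, 0.016]
ft_force: [3.8, -2.6, 4.1]
grip_width: 0.501
```

Call:
{"api": "apply_moves", "payload": {"commands": [[0,0,-0.001,0,0.6],[0,0,-0.001,0,1],[0,0,-0.001,0,1],[0,0,0,0,1],[0,0,0,0,1]], "squeeze": 60}}

```text
clock: 9.62
position: [0.6237, -0.2296, 0.032]
ee_rot: [0.844, 0.534, 0.044, 0.014]
ft_force: [-1.6, 1.2, 3.1]
grip_width: 0.138
```

Call:
{"api": "apply_moves", "payload": {"commands": [[0,0,0,0,1],[0,0,-0.02,0,1],[0,0,-0.03,0,1],[0,0,-0.04,0,1],[0,0,-0.04,0,1]]}}

```text
clock: 10.03
position: [0.6067, -0.2296, 0.1541]
ee_rot: [0.845, 0.534, 0.038, 0.008]
ft_force: [1.3, 0.6, -0.5]
grip_width: 0.141
```

```bash
python3 - <<'E'
from h import *
st()
im,d,p=shot('wrist','w6.png')
im,d,p=shot('top','top2.png'); C=cloud(p,d); print(camera_info('top')['xyz'])
c=cv2.resize(im[165:260,330:430],None,fx=6,fy=6,interpolation=cv2.INTER_CUBIC); w=cv2.imread('pics/w6.png')
cv2.imwrite('pics/pair.png',np.hstack([cv2.resize(c[:,:,::-1],(400,380)),cv2.resize(w,(400,250)).copy() if 0 else cv2.copyMakeBorder(cv2.resize(w,(400,250)),0,130,0,0,0)]))
h=atz(p,(338.5,206.5),.094)
E
```

```text
10.03 [ 0.6067 -0.2296  0.1541] rpy [[0.427, 0.902, 0.072], [0.903, -0.429, 0.027], [0.055, 0.053, -0.997]] F [ 1.3  0.6 -0.5] g 0.141 q [-0.21  0.46  0.7   1.58 -0.38  1.17  0.13]
[ 0.35081202 -0.11436322  1.44026758]
```

View pics/pair.png

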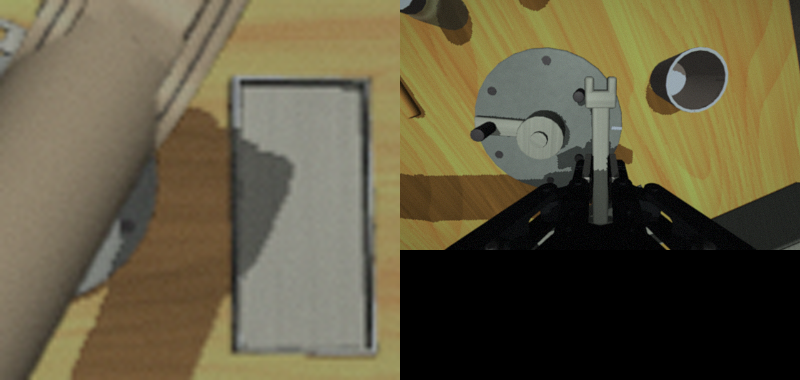

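The spanner is gripped near its middle and lifted clear. In the top view the tray's rim runs from (388,184) to (424,253).

```bash
python3 - <<'E'
from h import *
p=pose('top'); P=[atz(p,(330+x/4,165+y/4),.03) for x,y in [(233,79),(371,79),(376,352),(233,352)]]
print(np.round(P,3)); c=np.mean(P,0); print('tray',c,pol(P[3],P[0]),pol(P[2],P[1]),np.linalg.norm(P[0]-P[1]))
o=manip.get_obs(); M=R.from_quat(o['ee_rot']).as_matrix(); d=c-o['position']; d[2]=0; print('tool shift',M.T@d)
E
```

```text
[[ 0.621 -0.378  0.03 ]
 [ 0.619 -0.499  0.03 ]
 [ 0.383 -0.489  0.03 ]
 [ 0.386 -0.367  0.03 ]]
tray [ 0.50227319 -0.43284519  0.03      ] (0.2356, -2.7) (0.2361, -2.4) 0.12084994732306484
tool shift [-0.22732917 -0.01057907 -0.01385578]
```

Call:
{"api": "apply_moves", "payload": {"commands": [[-0.038,-0.002,-0.002,0,1],[-0.038,-0.002,-0.002,0,1],[-0.038,-0.002,-0.002,0,1],[-0.038,-0.002,-0.002,0,1],[-0.038,-0.002,-0.002,0,1]]}}

```text
clock: 10.55
position: [0.5258, -0.393, 0.1574]
ee_rot: [0.839, 0.542, 0.046, 0.011]
ft_force: [0.6, 0.2, -1.2]
grip_width: 0.14
```

Call:
{"api": "apply_moves", "payload": {"commands": [[-0.03,0,0,6.7,1],[0,0,0,6.7,1],[0,0,0,6.7,1],[0,0,0,6.7,1],[0,0,0,6.7,1]]}}

```text
clock: 10.97
position: [0.5019, -0.4338, 0.1526]
ee_rot: [0.964, 0.263, 0.044, -0.001]
ft_force: [-0.1, -0.5, -1.1]
grip_width: 0.143
```

Call:
{"api": "apply_moves", "payload": {"commands": [[0,0,0,6.7,1],[0,0,0,6.7,1],[0,0,0,6.7,1],[0,0,0,6.7,1],[0,0,0,6.7,1]]}}

```text
clock: 11.38
position: [0.5006, -0.4338, 0.1488]
ee_rot: [0.998, -0.042, 0.04, -0.015]
ft_force: [0.4, -1.3, -2.2]
grip_width: 0.134
```

```bash
python3 - <<'E'
from h import *
chk('b'); o=manip.get_obs(); M=R.from_quat(o['ee_rot']).as_matrix(); d=np.array([.503,-.432,.015])-o['position']; print(M.T@d)
E
```

```text
11.38 [ 0.5006 -0.4338  0.1488] rpy [[0.993, -0.083, 0.082], [-0.086, -0.996, 0.027], [0.079, -0.034, -0.996]] F [ 0.4 -1.3 -2.2] g 0.134 q [ 0.01  0.61  0.97  1.54 -0.61  1.25 -0.57]
polar (0.6006, -91.9) phi_y -94.8
[-0.0083398   0.00250744  0.13353313]
```

Call:
{"api": "apply_moves", "payload": {"commands": [[-0.003,0.001,0.03,-1,1],[-0.003,0.001,0.03,-1,1],[-0.002,0,0.03,0,1],[0,0,0.015,0,1],[0,0,0,0,1]]}}

```text
clock: 11.8
position: [0.5016, -0.4323, 0.0374]
ee_rot: [0.999, -0.029, 0.04, -0.014]
ft_force: [0.1, 0.9, -1.5]
grip_width: 0.144
```

```bash
python3 - <<'E'
from h import *
chk('b'); o=manip.get_obs(); M=R.from_quat(o['ee_rot']).as_matrix(); d=np.array([.503,-.432,.015])-o['position']; print(M.T@d)
E
```

```text
11.8 [ 0.5016 -0.4323  0.0374] rpy [[0.995, -0.057, 0.082], [-0.059, -0.998, 0.025], [0.08, -0.03, -0.996]] F [ 0.1  0.9 -1.5] g 0.144 q [ 0.06  0.72  0.88  1.63 -0.71  1.07 -0.48]
polar (0.5991, -91.8) phi_y -93.3
[-0.0003727   0.00027099  0.02239698]
```

Call:
{"api": "apply_moves", "payload": {"commands": [[0,0,0.01,0,1],[0,0,0.008,0,1],[0,0,0.005,0,1]]}}

```text
clock: 12.05
position: [0.5037, -0.4323, 0.0138]
ee_rot: [0.999, -0.029, 0.041, -0.013]
ft_force: [0.9, 0.1, -1.4]
grip_width: 0.14
```

Call:
{"api": "apply_moves", "payload": {"commands": [[0,0,0.003,0,1],[0,0,0,0,0.5],[0,0,0,0,0.2],[0,0,0,0,0.1],[0,0,-0.02,0,0.1]]}}

```text
clock: 12.47
position: [0.5026, -0.4319, 0.0293]
ee_rot: [0.999, -0.029, 0.04, -0.014]
ft_force: [0.2, 1.5, -0.1]
grip_width: 0.45
```

Call:
{"api": "apply_moves", "payload": {"commands": [[0,0,-0.035,0,0.1],[0,0,-0.04,0,0.1],[0,0,-0.04,0,0.1],[0,0,-0.03,0,0.1],[0,0,0,0,0.1]]}}

```text
clock: 12.88
position: [0.4896, -0.4375, 0.1849]
ee_rot: [0.999, -0.03, 0.042, -0.012]
ft_force: [-0.5, -0.1, 0.1]
grip_width: 0.446
```

```bash
python3 - <<'E'
from h import *
chk('b')
im,d,p=shot('wrist','w7.png'); C=cloud(p,d)
m=(abs(C[...,0]-.503)<.105)&(abs(C[...,1]+.432)<.05)&(C[...,2]<.06)
z=C[m][:,2]; print('tray floor z pct',np.percentile(z,[5,50,80,90,95,99]).round(4))
m2=m&(C[...,2]>.0105)&(C[...,2]<.022); print(m2.sum(),cv2.minAreaRect(C[m2][:,:2].astype(np.float32)))
for r in nets.place_of('wrist','spanner_mid')[:2]: print(r['conf'],atz(p,r['xy'],.009))
E
```

```text
12.88 [ 0.4896 -0.4375  0.1849] rpy [[0.995, -0.058, 0.084], [-0.06, -0.998, 0.022], [0.083, -0.027, -0.996]] F [-0.5 -0.1  0.1] g 0.446 q [-0.    0.57  1.    1.52 -0.57  1.3  -0.56]
polar (0.6048, -92.9) phi_y -93.3
tray floor z pct [0.0024 0.0037 0.0045 0.0127 0.0136 0.0145]
1954 ((0.5197451710700989, -0.4278959035873413), (0.1900814026594162, 0.05867168307304382), 10.409554481506348)
0.87 [ 0.5032766  -0.42980897  0.009     ]
```

View pics/w7.png

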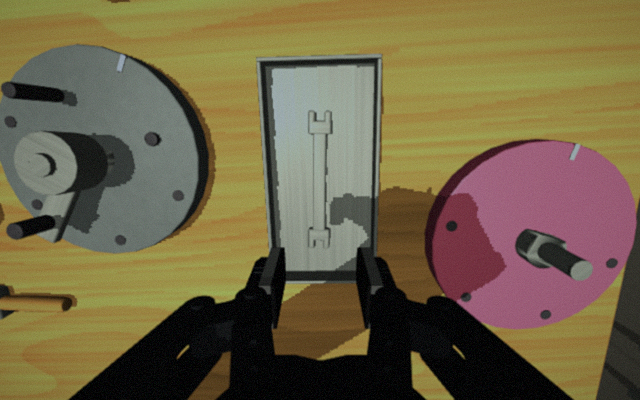

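Call:
{"api": "apply_moves", "payload": {"commands": [[-0.003,-0.039,0,0,0],[-0.003,-0.039,0,0,-0.3],[-0.003,-0.039,0,0,-0.3],[-0.003,-0.039,0,0,-0.3],[-0.003,-0.039,0,0,-0.3]]}}

```text
clock: 13.4
position: [0.4794, -0.2475, 0.1776]
ee_rot: [0.999, -0.038, 0.035, -0.012]
ft_force: [0.8, -0.0, 0.6]
grip_width: 0.65
```

Call:
{"api": "apply_moves", "payload": {"commands": [[-0.003,-0.039,0,6,-0.3],[0,-0.02,0,6,-0.3],[0,0,0,6,-0.3],[0,0,0,6,-0.3],[0,0,0,6,-0.3]]}}

```text
clock: 13.82
position: [0.4817, -0.1815, 0.173]
ee_rot: [0.959, -0.283, 0.026, -0.023]
ft_force: [0.4, 0.6, -0.5]
grip_width: 0.646
```

```bash
python3 - <<'E'
from h import *
chk('b')
im,d,p=shot('wrist','w8.png'); C=cloud(p,d); axisfit(C,(.543,-.2))
r=np.hypot(C[...,0]-.543,C[...,1]+.2); m=(C[...,2]>.085)&(C[...,2]<.1)&(r>.045)&(r<.09); print('pin',m.sum(),np.median(C[m],0))
for n,z in [('crank_a_hub',.07),('crank_a_pin',.0775),('stop_a_top',.08)]:
    for r in nets.place_of('wrist',n)[:2]:
        print(n,round(r['conf'],2),np.round(r['xy']),np.round(atz(p,r['xy'],z),4)[:2])
im,d,p=shot('top'); 
for n,z in [('crank_a_hub',.07),('crank_a_pin',.0775),('crank_b_hub',.05)]:
    for r in nets.place_of('top',n)[:3]:
        print(n,round(r['conf'],2),np.round(r['xy']),np.round(atz(p,r['xy'],z),4)[:2])
E
```

```text
13.82 [ 0.4817 -0.1815  0.173 ] rpy [[0.839, -0.541, 0.064], [-0.543, -0.839, 0.029], [0.038, -0.059, -0.998]] F [ 0.4  0.6 -0.5] g 0.646 q [-0.85  0.2   1.29  1.91 -0.27  1.14 -1.6 ]
polar (0.3501, -96.4) phi_y -122.8
base [ 0.5436 -0.1992] 0.1102 0.0296
hub z 0.09 4188 [ 0.5443 -0.2     0.0887]
pin 341 [ 0.48864731 -0.16437612  0.09772948]
crank_a_hub 0.76 [304. 133.] [ 0.5433 -0.1981]
crank_a_pin 0.76 [307. 212.] [ 0.4868 -0.1643]
stop_a_top 0.71 [229.  74.] [ 0.6111 -0.1755]
crank_b_hub 0.66 [229. 213.] [0.5292 0.1697]
```

View pics/w8.png

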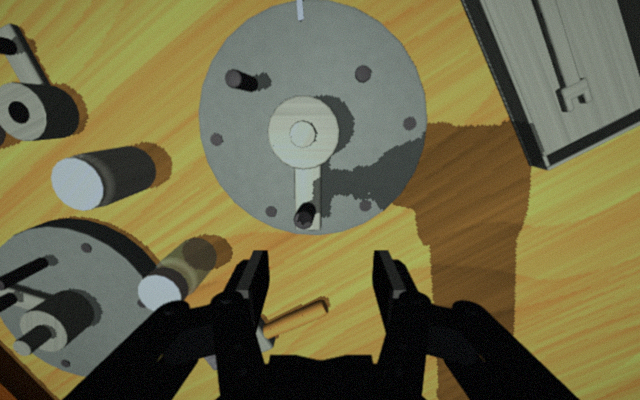

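Call:
{"api": "apply_moves", "payload": {"commands": [[-0.005,-0.006,0.02,0,-0.3],[-0.004,-0.005,0.02,0,-0.3],[0,0,0.015,0,-0.3],[0,0,0,0,-0.3]]}}

```text
clock: 14.55
position: [0.4847, -0.169, 0.1184]
ee_rot: [0.959, -0.279, 0.029, -0.023]
ft_force: [-0.5, 0.0, -0.9]
grip_width: 0.652
```

```bash
sed -i "s/^AX=.*/AX={'b':np.array([.5205,.1665]),'a':np.array([.5435,-.1995])}/" h.py; python3 - <<'E'
from h import *
chk('a')
p=pose('wrist'); im,d=camera('wrist')
for r in nets.place_of('wrist','crank_a_pin')[:2]: print(r['conf'],r['xy'],atz(p,r['xy'],.0775),proj(p,manip.get_obs()['position']))
o=manip.get_obs(); M=R.from_quat(o['ee_rot']).as_matrix(); print(M.T@(np.array([.487,-.164,.066])-o['position']))
E
```

```text
14.55 [ 0.4847 -0.169   0.1184] rpy [[0.842, -0.535, 0.068], [-0.537, -0.843, 0.028], [0.043, -0.06, -0.997]] F [-0.5  0.  -0.9] g 0.652 q [-0.77  0.29  1.2   1.98 -0.38  1.03 -1.54]
polar (0.0663, 152.6) phi_y -122.4
0.86 [313.3, 233.7] [ 0.4872568  -0.16169725  0.0775    ] [[321.35883157 260.1707388 ]]
0.51 [14.9, 103.8] [ 0.66333795 -0.04403082  0.0775    ] [[321.35883157 260.1707388 ]]
[-0.00447185 -0.00257155  0.05480055]
```

Call:
{"api": "apply_moves", "payload": {"commands": [[-0.002,-0.002,0.02,0,-0.3],[-0.002,-0.002,0.02,0,-0.3],[0,-0.001,0.015,0,-0.3],[0,0,0.002,0,0.35],[0,0,0.002,0,0.4]]}}

```text
clock: 15.07
position: [0.4933, -0.1648, 0.0667]
ee_rot: [0.959, -0.28, 0.035, -0.023]
ft_force: [-0.1, 0.5, 0.5]
grip_width: 0.379
```

Call:
{"api": "apply_moves", "payload": {"commands": [[0,0,0.002,0,0.4]]}}

```text
clock: 15.15
position: [0.4939, -0.1651, 0.0657]
ee_rot: [0.959, -0.28, 0.035, -0.023]
ft_force: [0.1, 0.6, 0.6]
grip_width: 0.298
```

```bash
python3 - <<'E'
from h import *
chk('a')
p=pose('wrist'); im,d=camera('wrist')
for r in nets.place_of('wrist','crank_a_pin')[:2]: X=atz(p,r['xy'],.0775);print(r['conf'],r['xy'],X,pol(AX['a'],X))
E
```

```text
15.15 [ 0.4939 -0.1651  0.0657] rpy [[0.841, -0.535, 0.08], [-0.538, -0.842, 0.025], [0.054, -0.064, -0.996]] F [0.1 0.6 0.6] g 0.298 q [-0.66  0.39  1.09  2.02 -0.5   0.93 -1.46]
polar (0.0603, 145.3) phi_y -122.4
0.58 [324.1, 287.9] [ 0.4844792  -0.16212123  0.0775    ] (0.0699, 147.7)
```

Call:
{"api": "apply_moves", "payload": {"commands": [[-0.004,0.007,0,-6,0.4],[-0.003,0.007,0,-6,0.4],[0,0.007,0,-6,0.4],[0,0.007,0,-6,0.4],[0,0.007,0,-6,0.4]]}}

```text
clock: 15.67
position: [0.478, -0.1932, 0.0674]
ee_rot: [0.999, -0.011, 0.043, -0.014]
ft_force: [0.1, 1.6, -0.0]
grip_width: 0.301
```

```bash
python3 - <<'E'
from h import *
chk('a')
E
```

```text
15.67 [ 0.478  -0.1932  0.0674] rpy [[0.996, -0.02, 0.085], [-0.022, -0.999, 0.026], [0.085, -0.028, -0.996]] F [ 0.1  1.6 -0. ] g 0.301 q [-0.52  0.31  0.98  2.03 -0.41  0.91 -0.92]
polar (0.0658, 174.5) phi_y -91.1
```

Call:
{"api": "apply_moves", "payload": {"commands": [[-0.001,0.0078,0.001,-6,0.4],[-0.001,0.0078,0.001,-6,0.4],[0,0.0075,0,-6,0.4],[0,0.0072,0,-6,0.4],[0,0.0072,0,-6,0.4]]}}

```text
clock: 16.08
position: [0.4845, -0.2309, 0.0691]
ee_rot: [0.964, 0.262, 0.047, -0.002]
ft_force: [-0.5, 1.2, -0.8]
grip_width: 0.299
```

```bash
python3 - <<'E'
from h import *
chk('a')
E
```

```text
16.08 [ 0.4845 -0.2309  0.0691] rpy [[0.858, 0.505, 0.09], [0.504, -0.863, 0.028], [0.092, 0.021, -0.995]] F [-0.5  1.2 -0.8] g 0.299 q [-0.33  0.33  0.84  1.97 -0.39  0.92 -0.33]
polar (0.0669, -152.0) phi_y -59.7
```

Call:
{"api": "apply_moves", "payload": {"commands": [[0,0.0075,0.003,-6,0.4],[0,0.0075,0.002,-6,0.4],[0,0.0072,0.001,-6,0.4],[0,0.0072,0.001,-6,0.4],[0,0.0072,0.001,-6,0.4]]}}

```text
clock: 16.5
position: [0.5112, -0.26, 0.0672]
ee_rot: [0.857, 0.513, 0.048, 0.012]
ft_force: [-1.2, 1.1, 0.3]
grip_width: 0.302
```

```bash
python3 - <<'E'
from h import *
chk('a')
E
```

```text
16.5 [ 0.5112 -0.26    0.0672] rpy [[0.468, 0.879, 0.094], [0.881, -0.472, 0.028], [0.069, 0.07, -0.995]] F [-1.2  1.1  0.3] g 0.302 q [-0.16  0.39  0.7   1.87 -0.4   0.93  0.24]
polar (0.0686, -118.1) phi_y -28.3
```

Call:
{"api": "apply_moves", "payload": {"commands": [[0.001,0.0073,0.002,-6,0.4],[0.001,0.0073,0.002,-6,0.4],[0.001,0.0072,0.001,-6,0.4],[0.001,0.0072,0.001,-6,0.4],[0.001,0.0072,0.001,-6,0.4]]}}

```text
clock: 16.92
position: [0.5486, -0.2685, 0.0679]
ee_rot: [0.686, 0.726, 0.042, 0.027]
ft_force: [-1.9, -0.0, -1.5]
grip_width: 0.297
```

```bash
python3 - <<'E'
from h import *
chk('a')
E
```

```text
16.92 [ 0.5486 -0.2685  0.0679] rpy [[-0.058, 0.994, 0.096], [0.998, 0.056, 0.024], [0.019, 0.098, -0.995]] F [-1.9 -0.  -1.5] g 0.297 q [-0.05  0.44  0.57  1.77 -0.37  0.95  0.74]
polar (0.0692, -85.8) phi_y 3.2
```

Call:
{"api": "apply_moves", "payload": {"commands": [[0.001,0.0073,0.003,-6,0.4],[0.001,0.0073,0.002,-6,0.4],[0.001,0.0072,0.001,-6,0.4],[0.001,0.0072,0.001,-6,0.4],[0.001,0.0072,0.001,-6,0.4]]}}

```text
clock: 17.33
position: [0.5837, -0.2571, 0.0679]
ee_rot: [0.464, 0.885, 0.031, 0.039]
ft_force: [-1.0, -1.2, -1.0]
grip_width: 0.297
```

```bash
python3 - <<'E'
from h import *
chk('a')
E
```

```text
17.33 [ 0.5837 -0.2571  0.0679] rpy [[-0.567, 0.818, 0.098], [0.823, 0.568, 0.019], [-0.04, 0.091, -0.995]] F [-1.  -1.2 -1. ] g 0.297 q [ 0.02  0.47  0.45  1.7  -0.31  0.95  1.19]
polar (0.0702, -55.0) phi_y 34.8
```

Call:
{"api": "apply_moves", "payload": {"commands": [[0.0015,0.006,0.003,-5,0.4],[0.001,0.006,0.002,-5,0.4],[0.001,0.0045,0.001,-4,0.4],[0.0005,0.0036,0.001,-3,0.4],[0.0005,0.0036,0.001,-3,0.4]]}}

```text
clock: 17.75
position: [0.6011, -0.2397, 0.0667]
ee_rot: [0.293, 0.955, 0.021, 0.047]
ft_force: [-0.4, -0.2, 0.2]
grip_width: 0.302
```

Call:
{"api": "apply_moves", "payload": {"commands": [[0.0005,0.0036,0.001,-3,0.4],[0.0005,0.0036,0.001,-3,0.4],[0,0.002,0,-1,0.4]]}}

```text
clock: 18.0
position: [0.6057, -0.2326, 0.0678]
ee_rot: [0.23, 0.972, 0.016, 0.049]
ft_force: [-1.6, 0.2, -0.7]
grip_width: 0.302
```

```bash
python3 - <<'E'
from h import *
chk('a')
im,d,p=shot('wrist'); axisfit(cloud(p,d),AX['a'])
im,d,p=shot('top'); axisfit(cloud(p,d),AX['a'])
E
```

```text
18.0 [ 0.6057 -0.2326  0.0678] rpy [[-0.889, 0.445, 0.103], [0.448, 0.894, 0.008], [-0.088, 0.053, -0.995]] F [-1.6  0.2 -0.7] g 0.302 q [ 0.05  0.47  0.34  1.68 -0.24  0.94  1.59]
polar (0.0705, -28.0) phi_y 63.5
base [ 0.5438 -0.1992] 0.1098 0.0296
hub z 0.09 2596 [ 0.549  -0.2018  0.0929]
hub z 0.07 9563 [ 0.541  -0.1984  0.0696]
base [ 0.5409 -0.1984] 0.1098 0.0304
```

Call:
{"api": "apply_moves", "payload": {"commands": [[0,0,-0.015,0,0.2],[0,0,-0.03,0,0.1],[0,0,-0.04,0,0],[0,0,-0.04,0,0],[0,0,-0.04,0,0]]}}

```text
clock: 18.52
position: [0.5839, -0.233, 0.2293]
ee_rot: [0.236, 0.971, 0.016, 0.041]
ft_force: [0.8, -0.6, 0.3]
grip_width: 0.502
```

Call:
{"api": "apply_moves", "payload": {"commands": [[0.03,-0.02,-0.04,0,0],[0.03,-0.02,-0.03,0,0],[0.03,0,0,0,0],[0.03,0,0,0,0],[0,0,0,0,0]]}}

```text
clock: 18.93
position: [0.4653, -0.2161, 0.2899]
ee_rot: [0.243, 0.969, 0.016, 0.051]
ft_force: [1.3, 0.2, 0.8]
grip_width: 0.497
```

```bash
python3 - <<'E'
from h import *
chk('a')
im,d,p=shot('wrist','w9.png'); C=cloud(p,d); axisfit(C,AX['a'])
def arm(C,k):
    h=AX[k]; rr=np.hypot(C[...,0]-h[0],C[...,1]-h[1])
    m=(rr>.055)&(rr<.082)&(C[...,2]>.068)&(C[...,2]<.0775)
    m|=(rr>.035)&(rr<.085)&(abs(C[...,2]-.04)<.004)
    print(k,'arm pts',m.sum(),pol(h,np.median(C[m],0)), 'hub h', np.median(C[(rr<.025)&(rr>.013)][:,2]).round(4))
arm(C,'a')
t,d,p=shot('top','t9.png'); C=cloud(p,d); arm(C,'b'); arm(C,'a')
for n,z in [('crank_b_hub',.05),('crank_b_pin',.0575)]:
    for r in nets.place_of('top',n)[:3]: X=atz(p,r['xy'],z); print(n,r['conf'],X[:2].round(4),pol(AX['a'],X),pol(AX['b'],X))
c=cv2.resize(t[140:260,190:390],(800,480),interpolation=cv2.INTER_CUBIC)
w=cv2.resize(im,(800,500)); cv2.imwrite('pics/fin.png',cv2.resize(np.vstack([c,w]),(489,599),interpolation=cv2.INTER_AREA)[:,:,::-1])
E
```

```text
18.93 [ 0.4653 -0.2161  0.2899] rpy [[-0.877, 0.469, 0.107], [0.472, 0.882, 0.006], [-0.091, 0.055, -0.994]] F [1.3 0.2 0.8] g 0.497 q [-0.02 -0.03  0.39  1.76 -0.03  1.32  1.46]
polar (0.0799, -168.0) phi_y 62.0
base [ 0.5433 -0.1988] 0.1102 0.0295
hub z 0.09 219 [ 0.5416 -0.1987  0.0924]
hub z 0.07 1026 [ 0.5397 -0.1983  0.0694]
a arm pts 466 (0.0602, -30.3) hub h 0.0696
b arm pts 129 (0.05, 43.1) hub h 0.0702
a arm pts 111 (0.0501, -30.9) hub h 0.0697
crank_b_hub 0.83 [0.5219 0.1618] (0.3619, 93.4) (0.0049, -73.5)
crank_b_hub 0.41 [0.5792 0.2148] (0.4159, 85.1) (0.076, 39.5)
crank_b_pin 0.87 [0.571  0.2071] (0.4076, 86.1) (0.0648, 38.8)
```

View pics/fin.png

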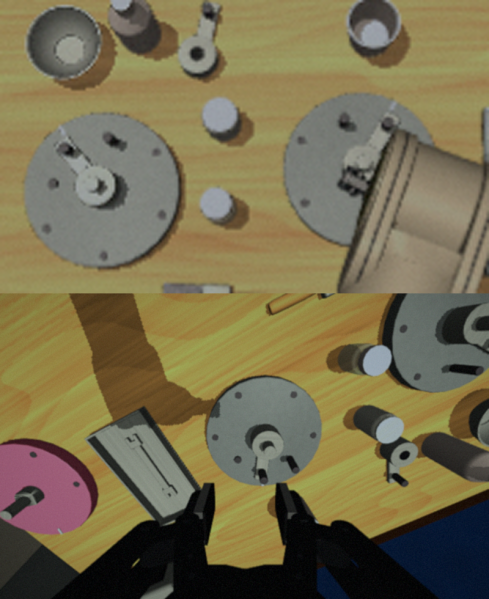

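```bash
python3 -c "
from h import *
print(workorder.hand_in())"
```

```text
the job is handed in; nothing more can be done
None
```

The job is done and handed in at about 19 s on the robot clock. I turned crank b clockwise by its pin and crank a anticlockwise, with the fingers loosely round the pin. Between the two I put the spanner in the tray.

Last checks:
- **Hub heights:** both hub tops measure 70 mm above the bench, down from 90 mm, so both cranks are fully home.
- **Arm angles:** measured from the final pictures, crank a's arm is about 2° from its white line. Crank b's pin sits 5 to 6° from its line, right at the end of its 0.1 rad play and within the 0.2 rad limit. A rougher depth reading put crank b's arm about 10° from its line, close to that 0.2 rad limit. I gave it less weight because it had few points, and the hub is fully down.
- **Spanner:** it lies flat near the middle of the tray.
- **Everything else:** in the last pictures the jar, can, spare crank, cup, bowl, bottle and brush look where they were. I checked that by eye only.
- **Robot:** the arm was clear of everything, and the wrist force stayed at a few newtons in every reading.

Readings that disagreed:
- The wrist and top cameras differed by up to about 6 mm on drive a and the spanner. I settled this with closer pictures.
- The tool tilted by about 6° over the run, because the moves give no way to correct it. It did no harm.

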